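# Stretch a wide ring on the ring stretcher and hold the lever at the third click

### The job

The wide silver band lying on the steel bench block is too tight and has to be stretched. Slip it over the ring stretcher's upright mandrel, push it down until it sits flat on the collar and let go of it; only then press the stretcher's sprung lever down past its first two clicks to the third, and finish while still holding the lever down there, so that the metal takes its set. Leave everything else on the bench standing where it is.

Things in the scene. Friction and masses are not known exactly. Their poses are not given: they have to be found in the camera images.
- wide_band: the ring to be stretched: a plain silver-grey band, a short tube 26 mm outside diameter, 21.6 mm bore, 12 mm high, 22 g. It lies flat (bore upright) on top of the bench block. Origin: centre of its underside, z along the bore
- bench_block: plain square dark steel bench block, 90 x 90 x 20 mm, 1.25 kg, standing loose on the bench; the band lies on its top, within 22 mm of its middle. Origin: centre of its underside
- stretcher: the ring stretcher, a grey cast machine bolted to the bench: foot 190 x 115 x 16 mm, pillar 62 x 52 mm, round head 66 mm in diameter up to 176 mm above the bench, on it the upright stepped steel mandrel split into jaws. Origin: on the mandrel's axis at bench level; z up; the lever points along its own -x
- mandrel_seat (a point): centre of the collar on which the band must sit, on the mandrel's axis, 200 mm above the bench; z up. The collar is 28 mm in diameter. Above it the mandrel is 19.6 mm in diameter for 16 mm, then tapers to 9 mm at 40 mm above the collar: about 1 mm clearance all round the band's bore.
- mandrel_tip (a point): top of the nut (12 mm in diameter, 4 mm high) on the end of the mandrel, 44 mm above the collar
- lever_pivot (a point): the lever's hinge axis, 34 mm from the mandrel's axis towards the lever, 128 mm above the bench; the hinge axis is level, along the stretcher's y. An index disc 92 mm in diameter stands round it on the +y side
- lever_grip (a point): middle of the lever's black handle, on its centre line, 160 mm from the hinge axis; moves with the lever. The handle is round, 28 mm in diameter, from 110 to 210 mm from the hinge axis; from there to the hinge runs a steel bar 14 mm wide, 20 mm high, with a spring plunger beside it on the +y side, 47 to 90 mm from the hinge axis
- lever (a joint): lever angle, rad, growing as the handle is pressed down. 0: at rest, handle 0.45 above level. Clicks at 0.20, 0.40, 0.60 (handle then 0.15 below level); stop at 0.64, just past the third. A spring returns it to 0 from anywhere, also from the clicks, if let go. Push at mid-handle, N: 4 at first, 9 before the first click, 11 before the second, 14 before the third, 12 at the third, 16 at the stop
- solder_board: dark charcoal-grey soldering board 100 x 75 x 22 mm, not part of the job, to be left alone. Origin: centre of its underside
- narrow_ring: a narrow brass ring 22 mm in diameter, 4 mm high, lying on the bench, not part of the job, to be left alone. Origin: centre of its underside
- dropper_bottle: small amber dropper bottle, 33 mm in diameter, 99 mm high, to be left alone. Origin: centre of its underside
- flux_jar: flat white lidded jar, 51 mm in diameter, 29 mm high, to be left alone. Origin: centre of its underside
- hammer: chasing hammer lying on the bench, about 220 mm long, to be left alone. Origin: on the handle at bench level, x towards the head
- pliers: pliers lying on the bench, 140 mm long, to be left alone. Origin: between the handles at bench level, x towards the jaws

How it is judged (in metres and radians):
On the way, in this order (a step that is already met when the one before it is completed fails the run):
1. the band sits flat on the mandrel's collar, let go, with the lever still up (horizontal distance between wide_band and mandrel_seat below 0.003 m and z of wide_band in the frame of mandrel_seat between -0.003 and 0.003 m and angle between the z axis of wide_band and the z axis of mandrel_seat, either way round below 0.12 rad and contact force between the fingers and wide_band below 0.1 N and value of joint lever below 0.1 rad), for 0.2 s.
2. the lever is pressed down to the third click by the robot, with the band seated (value of joint lever above 0.55 rad and contact force between any of the fingers, the arm and lever above 2 N and horizontal distance between wide_band and mandrel_seat below 0.003 m and z of wide_band in the frame of mandrel_seat below 0.003 m), for 0.2 s.
At the end, for the whole second after the job is handed in: The robot still pushes the lever (over 2 N), held still at the third click (joint above 0.55; stop at 0.64); the band, untouched, sits flat on the collar: underside within 3 mm of it in height, 3 mm off-axis at most, tilted under 0.12 rad. Everything else is within 30 mm of where it stood (all of step 2 and value of joint lever below 0.66 rad and velocity of joint lever between -0.1 and 0.1 rad/s and z of wide_band in the frame of mandrel_seat above -0.003 m and angle between the z axis of wide_band and the z axis of mandrel_seat, either way round below 0.12 rad and contact force between each of the arm, the fingers and wide_band below 0.1 N); the arm keeps its last pose, push and grip.
It fails at once if another thing on the bench was moved by more than 30 mm (distance of any of bench_block, solder_board, narrow_ring, dropper_bottle, flux_jar, hammer, pliers from where it was at the start of the episode above 0.03 m).
It fails at once if the dropper bottle was knocked over (angle between dropper_bottle's own z axis and vertical above 0.6 rad).
It fails at once if the lever was pressed while the band was not on the mandrel (value of joint lever above 0.15 rad and horizontal distance between wide_band and mandrel_seat above 0.006 m).
It also fails if it takes over 54 s, if anything falls off the work surface, if the arm or the gripper's body presses on something with over 40 N, if the wrist force passes 120 N, or if a joint passes its speed limit or range.

### The arm

A 6-joint arm with a two-finger parallel gripper is mounted at the origin on the work surface. World frame = base frame: x ahead of the robot, y to its left, z up, the work surface at z = 0. Lengths are in mm, angles in rad, forces in N, time in s.
With the tool pointing down it reaches from about 350 to 975 mm from the base axis. Payload 7.1 kg.
Tool frame: the origin (TCP) lies midway between the tips of the shut fingers; the grasp point (between the pads) lies ctrl.grip_point_offset behind it (ctrl.grip_point_offset is the distance from the TCP to the grasp point, in mm); z points along the fingers, y is the line along which they close (so a half turn about z gives the same grasp; the last joint's range is limited). The gripper opens to 88 mm and grips with 3 to 60 N. Pads are 20 mm wide; open, the fingers measure 115 mm over their backs; the gripper's body (75 mm by 178 mm) begins 61 mm behind the grasp point.
Start: joints at [1.173, 0.423, 1.63, -0, 1.089, -0.019], TCP at [231.096, 580.689, 222.675] pointing down, gripper open.
Joint ranges: [-3, 3], [-0.9, 2.11], [0.09, 2.58], [-1.31, 4.45], [0.11, 2.69], [-2.54, 2.54]. Speed limits (rad/s): [2.39, 2.39, 3.01, 3.14, 3.14, 3.14].

### API

Orientations are given as a rotation vector (axis times angle).
In Python, from workcell import ctrl, get_image, close_job, finder gives the robot as it stands.
- The arm moves only by the tool servo_tool, never from a script. Its argument "deltas" is a list of rows, each a list of 2 entries, a list of its own where there are three numbers: the shift along the tool's x, y, z in mm, then the turn, a rotation vector about the tool's x, y, z in rad. A call has 1 to 5 rows; each row is the pose to reach, as a shift and turn from the pose commanded when the call began, along the tool's axes at that moment; what a row does not reach only later rows make up. A row lasts 1/12 s, in which the tool goes at most 41.7 mm and 7.16 degrees, less where a joint would pass 70% of its speed; a pose out of reach is approached as far as the arm can. A call with a gripper value outside its range is refused whole. "grip" is the closure, from -1 (fully open) to 1 (shut), so that 0 is half open, set as the call begins (left out, the last holds). The fingers move at their own pace and stop on an object; the grip force is fixed at half the most. Time passes only in rows, so rows that repeat a pose let the fingers close. It gives the time, the measured TCP pose, the force, the opening and the grip force at its end, in the units of the state.
- ctrl.get_obs(): the state, without advancing time (a new reading comes with each control period).
- get_image(name): name is "scene" or "top" or "wrist"; returns a dict with "frame" (420x560x3 uint8, blue, green, red), "depth" (420x560 float32, mm along the optical axis (not along the pixel's ray), 0 where there is no reading), "K" (3x3 intrinsics, pixels), "dist" ([k1, k2, p1, p2, k3] as OpenCV has them; the pictures are not rectified), "pose" (4x4, takes a point from camera to world coordinates). Camera axes: x right, y down, z forward; pixel columns grow to the right and rows downward; lengths in mm; the calibration is good to about 2 mm. A picture is of the moment at which its call begins.
- close_job(): hands the job in; it is judged then, once.
Trained networks look in a picture, given as the dict that the camera call returned (one of the last four; its "shot" number tells which), for a name from the list of things; names that differ only in an ending like _2 or _b are one class to them, and where a whole thing is asked for, a point or a joint stands for the part that bears it (a point fixed in the world has none). Each returns a list of dicts, best first, with "score" (0 to 1); they miss things now and then, are a little off and sometimes report something else, mostly with a low value. They report only what shows in the picture. A call takes as long as a camera call.
- finder.search_frame(query, picture): "rect" ([centre column, centre row, width, height] as shares, 0 to 1, of the picture: columns of its width, rows of its height, round what is visible of it).
- finder.silhouettes(query, picture): "mask" (420x560 bool, what is visible of it) and "rect" ([centre column, centre row, width, height] as shares, 0 to 1, of the picture: columns of its width, rows of its height, round what is visible of it).
The state is a dict: "t": time; "qpos": joint angles; "qvel": joint speeds; "joint_torque": joint torques, N m; "ee_pos": TCP position; "orientation": TCP orientation; "ft_force": force on the tool from outside, world axes, zero at the start; "moment": the same for the moment, N m; "width": finger opening in mm; "grasp_force": force on a finger pad.
Only numpy, scipy, OpenCV 4.12 (cv2) and the standard library are available. Lean on these libraries where they do the work, as an engineer would, in place of code of your own. Each camera call takes 0.05 s, during which the arm holds its last target. There are 200 camera calls.

## Working session

There is one attempt and no reset: what is moved stays moved. The work goes in short steps, Python scripts to look and compute and a tool call to move; the robot and the scene stay as the last step left them, time stands still between calls to the robot, and variables do not carry over. Pictures are saved under pics/ and viewed, at most 13 in all, crops included, and the job is handed in when it is done.

Besides the shell and the picture viewer there is one more tool, called as a command line: name --argument value ..., lists and objects as JSON in quotes. servo_tool: Moves the arm, as the interface text tells. Its arguments: {"type":"object","properties":{"deltas":{"type":"array","items":{"type":"array"}},"grip":{"type":"number"}},"required":["deltas"]}

```bash
ls; mkdir -p pics; cat > h.py <<'E'
import numpy as np, cv2
from workcell import ctrl, get_image, close_job, finder
from scipy.spatial.transform import Rotation as R
def ray(p,uv):
    uv=np.asarray(uv,float).reshape(-1,1,2)
    n=cv2.undistortPoints(uv,p["K"],np.asarray(p["dist"],float)).reshape(-1,2)
    return np.c_[n,np.ones(len(n))]
def world(p,mask):
    v,u=np.nonzero(mask&(p["depth"]>0)); d=p["depth"][v,u]
    c=ray(p,np.c_[u,v])*d[:,None]
    P=np.asarray(p["pose"]); return c@P[:3,:3].T+P[:3,3]
def onplane(p,uv,z):
    P=np.asarray(p["pose"]); d=ray(p,uv)@P[:3,:3].T; o=P[:3,3]
    return o+d*((z-o[2])/d[:,2])[:,None]
def proj(p,X):
    P=np.asarray(p["pose"]); r=cv2.Rodrigues(P[:3,:3].T)[0]; t=-P[:3,:3].T@P[:3,3]
    return cv2.projectPoints(np.asarray(X,float).reshape(-1,1,3),r,t,p["K"],np.asarray(p["dist"],float))[0].reshape(-1,2)
def state():
    o=ctrl.get_obs(); print({k:np.round(o[k],3) for k in ("t","qpos","ee_pos","orientation","ft_force","width","grasp_force")})
    return o
E
python3 - <<'E'
from h import *
np.set_printoptions(suppress=True,precision=1)
state(); print(ctrl.grip_point_offset)
ps={n:get_image(n) for n in ("scene","top","wrist")}
cv2.imwrite("pics/a.png",np.vstack([ps["scene"]["frame"]])); cv2.imwrite("pics/b.png",ps["top"]["frame"])
for n,p in ps.items():
    print(n,np.asarray(p["pose"])[:3,3],np.asarray(p["pose"])[:3,2])
    for q in ("wide_band","bench_block","stretcher","lever_grip","solder_board","narrow_ring","dropper_bottle","flux_jar","hammer","pliers"):
        for s in finder.silhouettes(q,p)[:2]:
            if s["score"]<.3: continue
            w=world(p,s["mask"]); r=np.array(s["rect"])*[560,420,560,420]
            print(n,q,round(s["score"],2),r,len(w),np.median(w,0) if len(w) else "",np.percentile(w,[2,98],axis=0).ravel() if len(w) else "")
E
```

```text
pics
{'t': np.float64(0.0), 'qpos': array([ 1.2,  0.4,  1.6,  0. ,  1.1, -0. ]), 'ee_pos': array([230.9, 580.2, 221.9]), 'orientation': array([-0.6, -3.1,  0. ]), 'ft_force': array([-0.7,  0.8,  0.1]), 'width': np.float64(87.639), 'grasp_force': np.float64(0.0)}
18.700000000000003
scene [1140.  -522.9  683.4] [-0.6  0.6 -0.6]
scene wide_band 0.54 [205.4 272.7   9.1   9.1] 92 [ 520.6 -152.2   26.8] [ 510.6 -165.5   19.1  535.8 -141.7   32.7]
scene bench_block 0.61 [210.7 273.7  52.9  37.6] 1064 [ 527.3 -147.7   19.4] [ 472.6 -192.     1.2  565.5  -93.3   22.5]
scene stretcher 0.61 [328.4 211.8  72.6 135.3] 3962 [673.5 135.4  73. ] [466.2  77.3   1.7 756.4 225.2 221.4]
scene lever_grip 0.78 [308.7 171.1  36.3  50.6] 542 [531.7 199.1 181.6] [435.7 170.1   2.  600.  390.5 226.3]
scene solder_board 0.97 [107.9 327.   53.7  52.9] 1557 [ 514.6 -408.7   22.5] [ 454.4 -443.7    1.7  553.1 -370.3   25.6]
scene dropper_bottle 0.7 [288.  284.3  13.9  35.7] 352 [715.3 -63.2  45.4] [698.8 -72.4   1.8 724.8 -46.8  96.8]
scene dropper_bottle 0.6 [327.4 210.3  65.3 137.5] 3891 [672.7 135.   74.3] [47
[... 968 characters left out ...]
2.9  97.7]
top flux_jar 0.7 [237.8 205.4  62.6  92.4] 2373 [626.9 153.2  70.7] [457.   81.5  -1.4 752.3 229.1 225.8]
top flux_jar 0.54 [339.6 177.4  19.9  17.1] 187 [ 698.8 -167.7   28.5] [ 677.2 -192.3   -3.1  723.8 -147.    37.7]
top hammer 0.64 [150.2 223.9  30.8  60.1] 343 [559.4 454.4  13.7] [444.  415.7  -5.5 640.2 502.9  26.4]
top pliers 0.6 [404.8 188.7  36.7  18.3] 218 [ 690.3 -394.4   11.1] [ 653.5 -461.6    2.2  704.4 -340.2   18.9]
top pliers 0.38 [221.9 222.3  32.5  56.8] 444 [525.2 200.9 190. ] [448.2 162.1 137.4 617.7 229.5 228.5]
wrist [163.5 606.6 384.2] [ 0.2 -0.1 -1. ]
wrist hammer 0.66 [249.  364.4  30.1  33.6] 427 [461.  430.3  15.2] [437.8 418.1   6.6 488.2 442.4  18.1]
```

```bash
python3 - <<'E'
import cv2,numpy as np
a=cv2.imread("pics/a.png");b=cv2.imread("pics/b.png")
A=cv2.resize(a[110:350,150:430],(700,600),interpolation=cv2.INTER_CUBIC)
B=cv2.resize(b[120:300,120:360],(800,600),interpolation=cv2.INTER_CUBIC)
cv2.imwrite("pics/a1.png",A);cv2.imwrite("pics/b1.png",B)
E
```

```text
(no output)
```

View pics/a1.png

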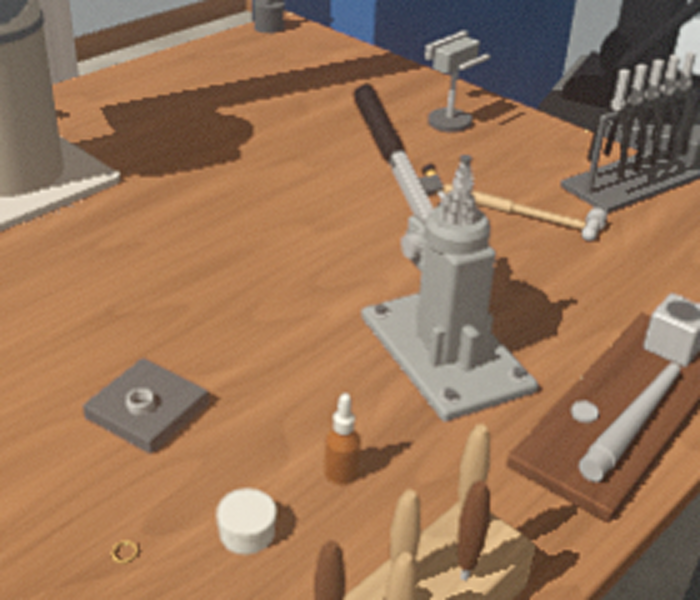

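View pics/b1.png

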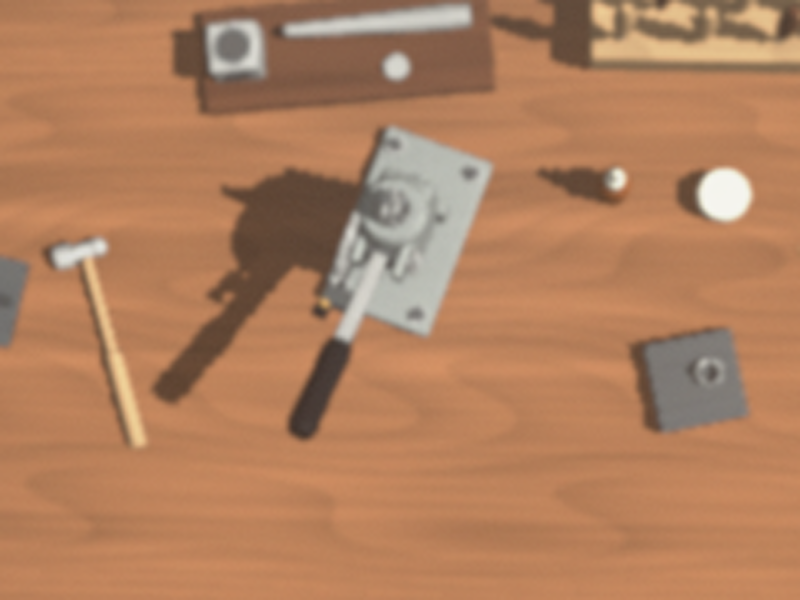

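The top view shows the stretcher's mandrel near pixel (237,182) of the full top image, its lever pointing toward the robot and left. The block with the band is at about (332,231), and the bottle and jar lie clear at upper right. First I'll fly the wrist camera over the mandrel.

```bash
cat >> h.py <<'E'
def to(*targets,yaw=None):
    o=ctrl.get_obs(); Rm=R.from_rotvec(o["orientation"])
    print("toolx",Rm.as_matrix()[:,0].round(4),"z",Rm.as_matrix()[:,2].round(4),"pos",np.round(o["ee_pos"],1))
    for t in targets: print(t,"tool delta",Rm.inv().apply(np.array(t)-o["ee_pos"]).round(1))
E
python3 - <<'E'
from h import *
to((231,580,350),(560,180,350),(500,-100,350))
E
```

```text
toolx [-0.9291  0.3698 -0.    ] z [ 0.  0. -1.] pos [231.1 580.7 222.7]
(231, 580, 350) tool delta [  -0.2   -0.7 -127.3]
(560, 180, 350) tool delta [-453.8 -250.7 -127.3]
(500, -100, 350) tool delta [-501.6 -533.  -127.3]
```

servo_tool --deltas "[[[0,0,-41,],[0,0,0]],[[-10,-5,-81],[0,0,0]],[[-30,-18,-115],[0,0,0]],[[-65,-35,-127],[0,0,0]],[[-100,-55,-127],[0,0,0]]]"

```text
servo_tool: Invalid argument: deltas='[[[0,0,-41,],[0,0,0]],[[-10,-5,-81],[0,0,0]],[[-30,-18,-115],[0,0,0]],[[-65,-35,-127],[0,0,0]],[[-100,-55,-127],[0,0,0]]]' is not valid JSON
```

servo_tool --deltas '[[[-36,-20,0],[0,0,0]],[[-72,-40,0],[0,0,0]],[[-108,-60,0],[0,0,0]],[[-144,-80,0],[0,0,0]],[[-180,-100,0],[0,0,0]]]'

```text
t: 2.07
ee_pos: [362.1, 419.8, 222.8]
orientation: [0.59, 3.085, 0.0]
ft_force: [1.4, 0.1, -0.3]
width: 87.6
grasp_force: 0.0
```

servo_tool --deltas '[[[-36,-20,0],[0,0,0]],[[-72,-40,0],[0,0,0]],[[-108,-60,0],[0,0,0]],[[-144,-80,0],[0,0,0]],[[-172,-95,0],[0,0,0]]]'

```text
t: 2.48
ee_pos: [488.7, 270.4, 224.4]
orientation: [0.597, 3.082, 0.013]
ft_force: [0.6, 11.2, 6.8]
width: 87.8
grasp_force: 4.6
```

The first call was refused because of my JSON typo, and the later moves ran too low, so a finger now touches the handle. I'm backing off along +y, then going up.

servo_tool --deltas '[[[8,20,0],[0,0,0]],[[15,40,0],[0,0,0]],[[15,40,-40],[0,0,0]],[[15,40,-80],[0,0,0]],[[15,40,-120],[0,0,0]]]'

```text
t: 2.9
ee_pos: [486.4, 311.9, 343.4]
orientation: [-0.591, -3.084, 0.002]
ft_force: [0.6, 0.8, -0.3]
width: 87.8
grasp_force: 0.0
```

```bash
python3 - <<'E'
from h import *
np.set_printoptions(suppress=True,precision=1)
state()
p=get_image("scene")
for q in ("lever_grip","stretcher"):
  for s in finder.silhouettes(q,p)[:1]:
    w=world(p,s["mask"]); print(q,s["score"],np.median(w,0),np.array(s["rect"])*[560,420,560,420])
to((600,160,350))
E
```

```text
{'t': np.float64(2.9), 'qpos': array([ 0.6,  0.2,  1.6, -0. ,  1.3, -0.6]), 'ee_pos': array([486.4, 311.9, 343.4]), 'orientation': array([-0.6, -3.1,  0. ]), 'ft_force': array([ 0.6,  0.8, -0.3]), 'width': np.float64(87.834), 'grasp_force': np.float64(0.0)}
lever_grip 0.9 [530.6 200.  179. ] [309.8 169.8  36.6  50.1]
stretcher 0.93 [673.2 135.9  71.5] [325.9 209.9  72.9 137.2]
toolx [-0.9  0.4 -0. ] z [ 0.  0. -1.] pos [488.5 313.  346.4]
(600, 160, 350) tool delta [-160.2 -100.9   -3.4]
```

servo_tool --deltas '[[[-33,-20,0],[0,0,0]],[[-66,-40,0],[0,0,0]],[[-99,-60,0],[0,0,0]],[[-130,-80,0],[0,0,0]],[[-150,-100,0],[0,0,0]]]'

```text
t: 3.47
ee_pos: [590.3, 161.4, 340.7]
orientation: [-0.592, -3.084, 0.002]
ft_force: [-0.6, -0.5, -0.0]
width: 87.5
grasp_force: 0.0
```

servo_tool --deltas '[[[-5,0,0],[0,0,0]],[[-10,0,0],[0,0,0]]]'

```text
t: 3.63
ee_pos: [598.4, 158.7, 341.0]
orientation: [-0.595, -3.082, 0.001]
ft_force: [-0.1, 0.1, -0.1]
width: 87.7
grasp_force: 0.0
```

```bash
python3 - <<'E'
from h import *
np.set_printoptions(suppress=True,precision=1)
state()
p=get_image("wrist"); cv2.imwrite("pics/w1.png",p["frame"]); np.save("w1.npy",p,allow_pickle=True)
print(p["pose"],p["K"],p["dist"])
for q in ("stretcher","lever_grip","lever_pivot","mandrel_tip"):
  for s in finder.silhouettes(q,p)[:2]:
    w=world(p,s["mask"]); print(q,s["score"],np.array(s["rect"])*[560,420,560,420], np.median(w,0),np.percentile(w,[2,98],axis=0).ravel())
E
```

```text
{'t': np.float64(3.633), 'qpos': array([ 0.2,  0.3,  1.5,  0. ,  1.3, -0.9]), 'ee_pos': array([598.4, 158.7, 341. ]), 'orientation': array([-0.6, -3.1,  0. ]), 'ft_force': array([-0.1,  0.1, -0.1]), 'width': np.float64(87.663), 'grasp_force': np.float64(0.0)}
[[  0.4   0.9   0.2 531.5]
 [  0.9  -0.4  -0.1 185. ]
 [ -0.    0.3  -1.  503.4]
 [  0.    0.    0.    1. ]] [[305.3   0.  284.3]
 [  0.  305.3 207.4]
 [  0.    0.    1. ]] [0. 0. 0. 0. 0.]
stretcher 0.92 [295.5 137.6  78.4 265.9] [599.8 183.7 173.8] [454.9  90.3  14.7 719.6 231.9 229.3]
stretcher 0.49 [ 96.5 187.3  80.6  77.4] [ 511.8 -132.9   20.2] [ 468.3 -185.9    3.7  561.1  -90.9   22.2]
lever_grip 0.58 [307.8 102.9  54.4 204.3] [508.1 209.7 201.6] [451.7 166.  142.6 621.5 234.7 228.7]
lever_pivot 0.61 [295.5 136.5  76.5 273. ] [599.5 183.6 173.3] [453.3  89.3  13.6 722.1 232.8 229.6]
mandrel_tip 0.74 [292.9 135.5  72.2 271.1] [600.7 183.2 173.8] [455.3  89.5  14.8 720.6 231.8 229.6]
mandrel_tip 0.19 [ 96.1 188.9  84.4  75.4] [ 511.6 -132.6   20.2] [ 468.3 -185.3    4.7  561.1  -91.    22.1]
```

View pics/w1.png

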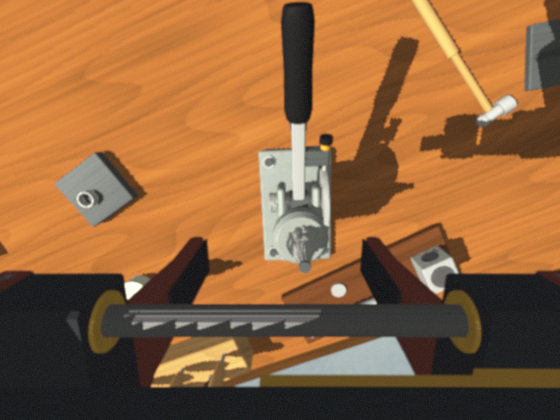

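The wrist view shows the mandrel tip at about (303,262), the lever running straight up the image and the band at (87,199). Next I estimate the mandrel axis from the depth and get the centring move.

```bash
cat >> h.py <<'E'
def cfit(xy,r=None):
    from scipy.optimize import least_squares
    f=lambda q: np.hypot(xy[:,0]-q[0],xy[:,1]-q[1])-(r if r else q[2])
    x0=np.r_[xy.mean(0),[] if r else [30]]
    return least_squares(f,x0,loss="soft_l1",f_scale=.7).x
E
python3 - <<'E'
from h import *
np.set_printoptions(suppress=True,precision=1)
p=np.load("w1.npy",allow_pickle=True).item()
m=np.zeros((420,560),bool); m[0:300,250:350]=1
w=world(p,m)
for a,b in ((172,180),(196,203),(205,215),(225,240),(240,250)):
    k=w[(w[:,2]>a)&(w[:,2]<b)&(w[:,0]>600)]; print(a,b,len(k),k.mean(0) if len(k) else "", np.percentile(k,[0,100],axis=0).ravel() if len(k) else "")
# band
s=finder.silhouettes("wide_band",get_image("wrist")); print([ (q["score"],np.array(q["rect"])*[560,420,560,420]) for q in s[:2]])
T=np.asarray(p["pose"]); print("cam z",T[:3,2], "cam-tcp tool", R.from_rotvec(ctrl.get_obs()["orientation"]).inv().apply(T[:3,3]-ctrl.get_obs()["ee_pos"]))
to((620,140,340))
E
```

```text
172 180 1316 [650.2 159.4 175.6] [621.3 123.8 172.  686.9 200.4 180. ]
196 203 202 [653.3 155.2 199.8] [644.5 139.9 196.  668.6 167.9 202.9]
205 215 67 [651.6 155.8 210. ] [648.8 146.7 205.1 657.5 163.7 214.9]
225 240 129 [654.6 154.9 231. ] [650.8 146.1 225.  662.6 161.5 239.8]
240 250 126 [657.8 154.1 244. ] [652.3 148.5 240.5 663.8 159.8 246.2]
[(0.46, array([ 88.6, 196.7,  17.2,  17.8]))]
cam z [ 0.2 -0.1 -1. ] cam-tcp tool [  70.7   -2.3 -160.8]
toolx [-0.9  0.4  0. ] z [-0.  0. -1.] pos [598.  161.1 342.6]
(620, 140, 340) tool delta [-28.2 -11.5   2.6]
```

```bash
python3 - <<'E'
from h import *
to((682,144.5,290))
E
```

```text
toolx [-9.297e-01  3.683e-01  2.000e-04] z [-2.e-04  1.e-04 -1.e+00] pos [598.  161.1 342.6]
(682, 144.5, 290) tool delta [-84.2  15.5  52.6]
```

servo_tool --deltas '[[[-34,6,10],[0,0,0]],[[-65,12,25],[0,0,0]],[[-84,15,45],[0,0,0]],[[-84,15,52],[0,0,0]],[[-84,15,52],[0,0,0]]]'

```text
t: 4.4
ee_pos: [681.0, 143.0, 287.6]
orientation: [-0.59, -3.081, 0.003]
ft_force: [-0.3, 0.1, -1.4]
width: 88.1
grasp_force: 0.0
```

```bash
python3 - <<'E'
from h import *
np.set_printoptions(suppress=True,precision=2)
state()
p=get_image("wrist"); np.save("w2.npy",p,allow_pickle=True)
m=np.zeros((420,560),bool); m[100:320,200:380]=1
w=world(p,m)
for a,b in ((170,180),(196,203),(205,215),(225,240),(241,250)):
    k=w[(w[:,2]>a)&(w[:,2]<b)&(w[:,0]>600)]; print(a,b,len(k),k.mean(0) if len(k) else "", np.percentile(k,[0,100],axis=0).ravel() if len(k) else "")
c=proj(p,[657.8,154.1,244])[0]; print(c)
f=p["frame"]; x,y=c.round().astype(int)
cv2.imwrite("pics/w2.png",cv2.resize(f[y-60:y+60,x-70:x+70],(700,600),interpolation=cv2.INTER_CUBIC))
E
```

```text
{'t': np.float64(4.4), 'qpos': array([ 0.19,  0.47,  1.4 ,  0.  ,  1.28, -1.  ]), 'ee_pos': array([680.95, 143.  , 287.6 ]), 'orientation': array([-0.59, -3.08,  0.  ]), 'ft_force': array([-0.3 ,  0.07, -1.38]), 'width': np.float64(88.08), 'grasp_force': np.float64(0.0)}
170 180 2718 [653.26 159.26 175.04] [617.15 122.22 170.   690.48 202.25 179.7 ]
196 203 283 [654.24 155.61 200.05] [644.67 140.   196.06 672.06 167.72 202.74]
205 215 44 [652.09 156.31 210.59] [648.92 144.77 205.35 662.61 163.63 214.99]
225 240 151 [654.9  155.18 230.16] [650.75 146.07 225.06 664.06 161.74 237.66]
241 250 225 [658.35 154.01 244.07] [652.81 148.24 241.52 664.67 159.71 246.08]
[288.11 192.58]
```

View pics/w2.png

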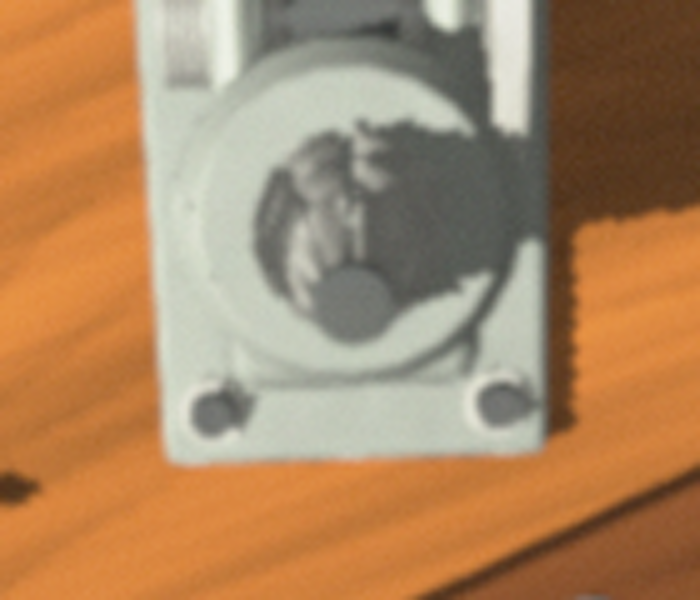

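```bash
python3 - <<'E'
from h import *
np.set_printoptions(suppress=True,precision=2)
p=np.load("w2.npy",allow_pickle=True).item()
print("nut",onplane(p,[[288.4,193.6]],244),"head",onplane(p,[[288.8,176]],176))
q=np.load("w1.npy",allow_pickle=True).item(); b=onplane(q,[[88.1,196.2]],27)[0]; print("band",b)
t=b+[22.8,-11,0]; t[2]=76; to(tuple(t.round(1)))
E
```

```text
nut [[658.54 154.02 244.  ]] head [[658.09 155.3  176.  ]]
band [ 519.84 -149.29   27.  ]
toolx [-0.93  0.37  0.  ] z [-0. -0. -1.] pos [681.  143.3 289.4]
(np.float64(542.6), np.float64(-160.3), np.float64(76.0)) tool delta [  15.9 -332.9  213.9]
```

servo_tool --deltas '[[[2,-38,0],[0,0,0]],[[4,-76,0],[0,0,0]],[[6,-114,0],[0,0,0]],[[8,-150,10],[0,0,0]],[[10,-180,30],[0,0,0]]]'

```text
t: 4.87
ee_pos: [606.5, -21.7, 264.8]
orientation: [0.589, 3.079, 0.001]
ft_force: [0.2, 0.4, -0.3]
width: 87.7
grasp_force: 0.0
```

servo_tool --deltas '[[[1,-28,27],[0,0,0]],[[2,-56,54],[0,0,0]],[[3,-84,81],[0,0,0]],[[4,-112,108],[0,0,0]],[[5,-140,135],[0,0,0]]]'

```text
t: 5.28
ee_pos: [549.6, -149.3, 126.7]
orientation: [0.589, 3.083, -0.0]
ft_force: [0.6, 0.2, -0.1]
width: 88.0
grasp_force: 0.0
```

servo_tool --deltas '[[[1,-13,35],[0,0,0]],[[1,-13,49],[0,0,0]],[[1,-13,49],[0,0,0]],[[1,-13,49],[0,0,0]]]'

```text
t: 5.62
ee_pos: [544.3, -160.2, 77.7]
orientation: [0.591, 3.085, 0.0]
ft_force: [0.4, 0.4, -0.4]
width: 88.0
grasp_force: 0.0
```

```bash
python3 - <<'E'
from h import *
np.set_printoptions(suppress=True,precision=2)
state()
p=get_image("wrist"); np.save("w3.npy",p,allow_pickle=True)
for q in finder.silhouettes("wide_band",p)[:2]: 
    w=world(p,q["mask"]); print(q["score"],np.array(q["rect"])*[560,420,560,420],np.median(w,0))
m=np.zeros((420,560),bool); m[100:320,200:380]=1
w=world(p,m); k=w[(w[:,2]>29.5)&(w[:,2]<36)&(np.hypot(w[:,0]-520,w[:,1]+150)<30)]; print(len(k),k.mean(0),np.percentile(k,[0,100],axis=0).ravel())
print("block top",np.median(w[(w[:,2]>15)&(w[:,2]<25),2]))
f=p["frame"]; x,y=288,193
cv2.imwrite("pics/w3.png",cv2.resize(f[y-60:y+60,x-70:x+70],(700,600),interpolation=cv2.INTER_CUBIC))
E
```

```text
{'t': np.float64(5.617), 'qpos': array([-0.31,  0.55,  1.84,  0.  ,  0.75, -1.5 ]), 'ee_pos': array([ 544.3 , -160.16,   77.67]), 'orientation': array([0.59, 3.08, 0.  ]), 'ft_force': array([ 0.43,  0.37, -0.35]), 'width': np.float64(88.023), 'grasp_force': np.float64(0.0)}
0.63 [284.76 193.41  33.32  36.79] [ 523.87 -153.46   31.58]
352 [ 522.25 -153.06   31.91] [ 509.62 -165.82   29.55  535.14 -140.6    33.95]
block top 20.211150427204075
```

View pics/w3.png

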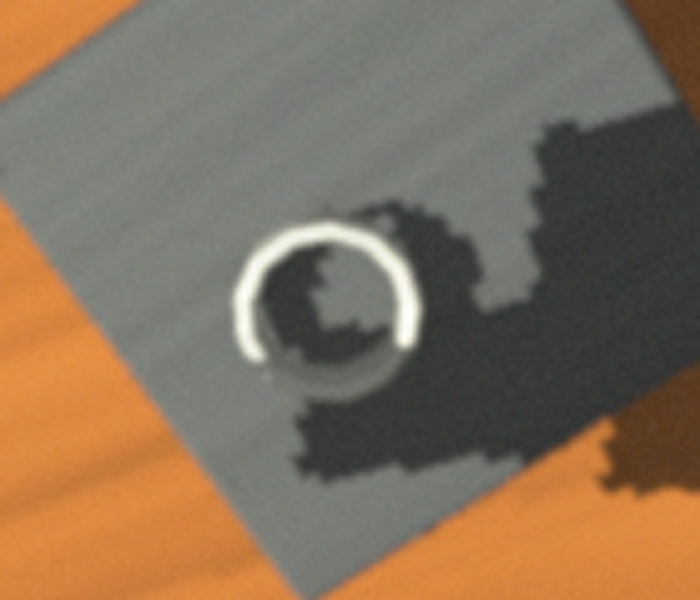

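The band's top circle is centred at about crop (328,312), i.e. picture pixel (283,195), lying flat on the block with nothing in the fingers' way.

```bash
python3 - <<'E'
from h import *
np.set_printoptions(suppress=True,precision=2)
p=np.load("w3.npy",allow_pickle=True).item()
b=onplane(p,[[283.2,195.0]],32)[0]; print(b)
for i in range(3): print(ctrl.get_obs()["ee_pos"])
to((round(b[0],1),round(b[1],1),22))
E
```

```text
[ 522.16 -153.03   32.  ]
[ 545.74 -160.27   78.87]
[ 545.74 -160.27   78.87]
[ 545.74 -160.27   78.87]
toolx [-0.93  0.37 -0.  ] z [ 0. -0. -1.] pos [ 545.7 -160.3   78.9]
(np.float64(522.2), np.float64(-153.0), 22) tool delta [24.8 -1.9 56.8]
```

servo_tool --deltas '[[[15,-1,20],[0,0,0]],[[24,-2,35],[0,0,0]],[[24.5,-2,45],[0,0,0]],[[24.5,-2,45],[0,0,0]]]'

```text
t: 6.05
ee_pos: [520.6, -152.8, 31.5]
orientation: [-0.59, -3.085, -0.0]
ft_force: [-0.4, 0.4, 0.1]
width: 87.8
grasp_force: 0.0
```

servo_tool --deltas '[[[0,0,0],[0,0,0]]]'

```text
t: 6.13
ee_pos: [522.0, -153.4, 32.6]
orientation: [0.59, 3.084, -0.0]
ft_force: [-0.9, -0.0, -0.6]
width: 87.7
grasp_force: 0.0
```

servo_tool --deltas '[[[0,0,0],[0,0,0]]]'

```text
t: 6.22
ee_pos: [522.4, -153.7, 32.9]
orientation: [0.59, 3.083, -0.001]
ft_force: [0.8, -0.5, 0.5]
width: 87.9
grasp_force: 0.0
```

```bash
python3 - <<'E'
from h import *
np.set_printoptions(suppress=True,precision=2)
for i in range(3):
    p=get_image("wrist"); o=ctrl.get_obs(); T=np.asarray(p["pose"])
    print(o["ee_pos"],T[:3,3]-o["ee_pos"],T[:3,3])
m=np.zeros((420,560),bool); m[150:400,200:380]=1
w=world(p,m); k=w[(w[:,2]>29.5)&(w[:,2]<36)&(np.hypot(w[:,0]-522,w[:,1]+153)<20)]; print(len(k),k.mean(0),np.percentile(k,[1,99],axis=0).ravel())
cv2.imwrite("pics/w4.png",p["frame"])
to((522.2,-153,22))
E
```

```text
[ 522.28 -153.75   32.87] [-67.76  26.27 162.09] [ 454.52 -127.48  194.96]
[ 522.03 -153.76   32.74] [-67.62  26.24 162.18] [ 454.41 -127.52  194.92]
[ 521.78 -153.74   32.6 ] [-67.57  26.22 162.22] [ 454.22 -127.52  194.81]
534 [ 521.97 -152.97   31.79] [ 509.73 -165.19   29.57  534.58 -140.7    33.41]
toolx [-0.93  0.37 -0.  ] z [ 0. -0. -1.] pos [ 521.8 -153.7   32.6]
(522.2, -153, 22) tool delta [-0.1  0.8 10.6]
```

View pics/w4.png

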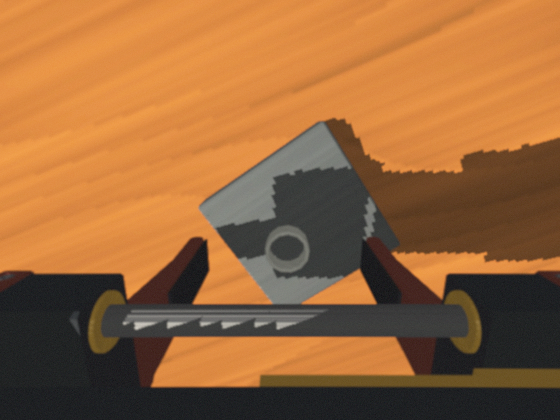

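The band sits at (288,249), midway between the fingertips at (200,240) and (370,240). I'm going down and gripping.

servo_tool --deltas '[[[0,0.8,6],[0,0,0]],[[0,0.8,10.5],[0,0,0]],[[0,0.8,10.5],[0,0,0]]]'

```text
t: 6.62
ee_pos: [521.1, -152.7, 20.5]
orientation: [0.592, 3.085, 0.0]
ft_force: [-0.0, 0.3, 0.5]
width: 87.5
grasp_force: 0.0
```

servo_tool --deltas '[[[0,0,0],[0,0,0]],[[0,0,0],[0,0,0]],[[0,0,0],[0,0,0]],[[0,0,0],[0,0,0]],[[0,0,0],[0,0,0]]]' --grip 1

```text
t: 7.03
ee_pos: [520.9, -152.7, 21.2]
orientation: [-0.592, -3.085, -0.0]
ft_force: [0.6, 0.2, 0.4]
width: 57.7
grasp_force: 0.0
```

servo_tool --deltas '[[[0,0,0],[0,0,0]],[[0,0,0],[0,0,0]],[[0,0,0],[0,0,0]],[[0,0,0],[0,0,0]],[[0,0,0],[0,0,0]]]'

```text
t: 7.45
ee_pos: [520.9, -152.7, 21.2]
orientation: [-0.591, -3.085, 0.0]
ft_force: [0.2, 0.2, -0.2]
width: 25.3
grasp_force: 30.0
```

servo_tool --deltas '[[[0,0,-20],[0,0,0]],[[0,0,-55],[0,0,0]],[[0,0,-90],[0,0,0]],[[0,0,-125],[0,0,0]],[[0,0,-160],[0,0,0]]]'

```text
t: 7.87
ee_pos: [520.5, -152.5, 182.7]
orientation: [-0.591, -3.085, -0.0]
ft_force: [0.3, 0.2, 0.4]
width: 25.2
grasp_force: 30.0
```

servo_tool --deltas '[[[0,0,-35],[0,0,0]],[[0,0,-70],[0,0,0]],[[0,0,-95],[0,0,0]],[[0,0,-100],[0,0,0]],[[0,0,-100],[0,0,0]]]'

```text
t: 8.28
ee_pos: [521.8, -153.0, 283.1]
orientation: [0.591, 3.081, -0.001]
ft_force: [0.1, -0.1, -1.1]
width: 25.4
grasp_force: 30.0
```

```bash
python3 - <<'E'
from h import *
np.set_printoptions(suppress=True,precision=2)
o=state()
p=get_image("wrist"); Rm=R.from_rotvec(o["orientation"])
w=world(p,np.ones((420,560),bool)); t=Rm.inv().apply(w-o["ee_pos"])
k=t[(np.abs(t[:,0])<18)&(np.abs(t[:,1])<13)&(t[:,2]>-14)&(t[:,2]<-8)]; print(len(k),k.mean(0),np.percentile(k,[1,99],axis=0).ravel())
for q in finder.silhouettes("wide_band",p)[:2]:
    tt=Rm.inv().apply(world(p,q["mask"])-o["ee_pos"]); print(q["score"],np.array(q["rect"])*[560,420,560,420],np.median(tt,0),np.percentile(tt,[1,99],axis=0).ravel())
c=proj(p,o["ee_pos"])[0]; print(c); x,y=c.round().astype(int)
cv2.imwrite("pics/w5.png",cv2.resize(p["frame"][y-60:y+60,x-70:x+70],(700,600),interpolation=cv2.INTER_CUBIC)); np.save("w5.npy",p,allow_pickle=True)
to((658.3,154.0,290))
E
```

```text
{'t': np.float64(8.283), 'qpos': array([-0.31,  0.23,  1.75, -0.  ,  1.15, -1.5 ]), 'ee_pos': array([ 521.82, -152.96,  283.08]), 'orientation': array([ 0.59,  3.08, -0.  ]), 'ft_force': array([ 0.08, -0.14, -1.05]), 'width': np.float64(25.426), 'grasp_force': np.float64(30.0)}
673 [ -1.     0.09 -10.57] [-13.71 -12.83 -12.89  11.23  12.13  -8.13]
0.72 [286.55 256.54  40.88  49.69] [-5.3  -0.91 -8.12] [-158.89  -26.49  -12.02   11.32   14.88  284.38]
[285.61 252.58]
toolx [-0.93  0.37  0.  ] z [-0.  0. -1.] pos [ 520.2 -152.4  279.9]
(658.3, 154.0, 290) tool delta [-15.  335.8 -10.1]
```

View pics/w5.png

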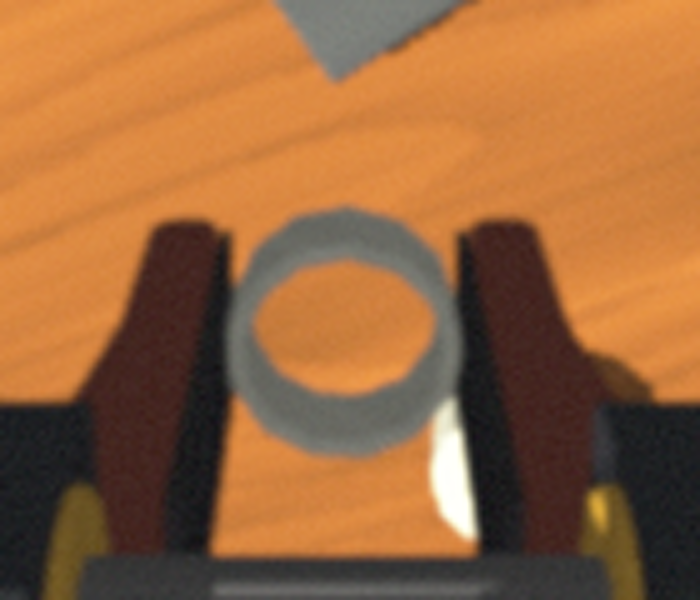

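The band is held upright between the pads, centred about crop (345,330), with the bore clear and roughly 1 mm off the TCP toward tool -x. I'm carrying it over the mandrel.

servo_tool --deltas '[[[-2,30,0],[0,0,0]],[[-4,68,0],[0,0,0]],[[-6,106,0],[0,0,0]],[[-8,144,0],[0,0,0]],[[-9,182,0],[0,0,0]]]'

```text
t: 8.8
ee_pos: [596.0, 14.6, 278.4]
orientation: [-0.591, -3.081, 0.001]
ft_force: [0.7, -0.3, 0.2]
width: 24.7
grasp_force: 30.0
```

servo_tool --deltas '[[[-1,38,0],[0,0,0]],[[-2,76,0],[0,0,0]],[[-3,114,0],[0,0,0]],[[-4,140,0],[0,0,0]],[[-5,154,0],[0,0,0]]]'

```text
t: 9.22
ee_pos: [657.8, 157.3, 277.8]
orientation: [-0.587, -3.082, 0.002]
ft_force: [-0.6, -0.1, -0.4]
width: 25.3
grasp_force: 30.0
```

servo_tool --deltas '[[[0,0,0],[0,0,0]],[[0,0,0],[0,0,0]],[[0,0,0],[0,0,0]]]'

```text
t: 9.47
ee_pos: [657.3, 152.9, 280.0]
orientation: [-0.592, -3.083, 0.002]
ft_force: [1.1, -0.8, -0.1]
width: 25.2
grasp_force: 30.0
```

```bash
python3 - <<'E'
from h import *
np.set_printoptions(suppress=True,precision=2)
for i in range(4):
    p=get_image("wrist"); o=ctrl.get_obs(); print(o["ee_pos"])
    Rm=R.from_rotvec(o["orientation"])
    w=world(p,np.ones((420,560),bool)); t=Rm.inv().apply(w-o["ee_pos"])
    k=t[(np.abs(t[:,0])<18)&(np.abs(t[:,1])<13)&(t[:,2]>-14)&(t[:,2]<-8)]; print("band",len(k),k.mean(0),np.percentile(k,[1,99],axis=0).ravel())
    k=w[(np.hypot(w[:,0]-658,w[:,1]-154)<12)&(w[:,2]>241)&(w[:,2]<248)]; print("nut",len(k),k.mean(0) if len(k) else "")
cv2.imwrite("pics/w6.png",cv2.resize(p["frame"][180:300,215:355],(700,600),interpolation=cv2.INTER_CUBIC)); np.save("w6.npy",p,allow_pickle=True)
to((657.2,154.6,280))
E
```

```text
[657.52 152.64 280.55]
band 643 [ -0.72   0.2  -10.18] [-13.42 -12.73 -13.26  11.32  12.28  -8.09]
nut 163 [656.96 154.76 244.07]
[657.7  152.62 280.94]
band 649 [ -0.74   0.06 -10.19] [-13.55 -12.87 -12.77  11.42  12.15  -8.09]
nut 176 [657.02 154.66 244.06]
[657.86 152.74 281.21]
band 636 [ -0.74   0.09 -10.36] [-13.52 -12.56 -13.02  11.27  12.28  -8.23]
nut 181 [657.26 154.64 243.99]
[657.99 152.91 281.39]
band 651 [ -1.01   0.15 -10.43] [-13.63 -12.52 -12.93  11.26  12.13  -8.15]
nut 186 [657.24 154.55 244.06]
toolx [-0.93  0.37 -0.  ] z [ 0. -0. -1.] pos [658.  152.9 281.4]
(657.2, 154.6, 280) tool delta [1.4 1.3 1.4]
```

View pics/w6.png

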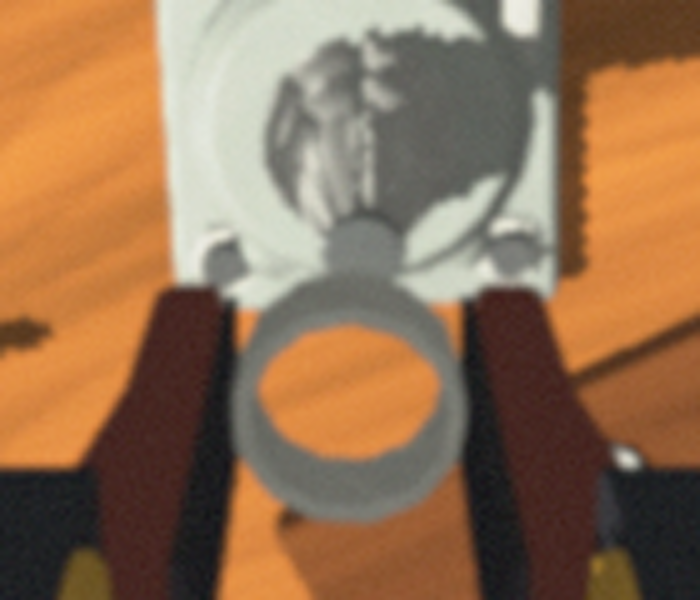

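The nut is just above the held band at crop (365,245) while the band centre is (350,395). The correction is about +1 mm in tool x and y, then a first descent onto the taper.

servo_tool --deltas '[[[1.1,1,0],[0,0,0]],[[1.1,1,15],[0,0,0]],[[1.1,1,30],[0,0,0]],[[1.1,1,45],[0,0,0]],[[1.1,1,57],[0,0,0]]]'

```text
t: 10.08
ee_pos: [657.2, 155.2, 223.4]
orientation: [-0.592, -3.085, 0.0]
ft_force: [-0.2, 0.1, -1.0]
width: 25.2
grasp_force: 30.0
```

servo_tool --deltas '[[[0,0,0],[0,0,0]],[[0,0,0],[0,0,0]]]'

```text
t: 10.25
ee_pos: [657.2, 155.4, 223.8]
orientation: [-0.592, -3.084, 0.001]
ft_force: [0.4, 0.3, -0.1]
width: 24.9
grasp_force: 30.0
```

```bash
python3 - <<'E'
from h import *
np.set_printoptions(suppress=True,precision=2)
state(); p=get_image("wrist"); 
cv2.imwrite("pics/w7.png",cv2.resize(p["frame"][180:300,215:355],(700,600),interpolation=cv2.INTER_CUBIC))
to((657.6,154.2,201))
E
```

```text
{'t': np.float64(10.25), 'qpos': array([ 0.21,  0.5 ,  1.51, -0.  ,  1.14, -0.98]), 'ee_pos': array([657.24, 155.4 , 223.81]), 'orientation': array([-0.59, -3.08,  0.  ]), 'ft_force': array([ 0.4 ,  0.31, -0.14]), 'width': np.float64(24.895), 'grasp_force': np.float64(30.0)}
toolx [-0.93  0.37 -0.  ] z [ 0.  0. -1.] pos [657.8 155.6 224.7]
(657.6, 154.2, 201) tool delta [-0.3 -1.4 23.7]
```

View pics/w7.png

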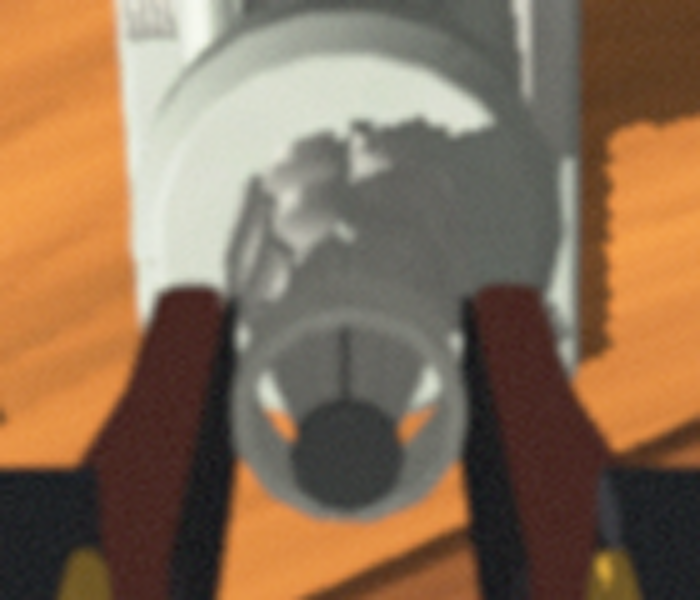

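The nut at crop (348,450) is inside the bore, which is centred at about x=350 with even gaps left and right. I'm going on down in stages with force checks.

servo_tool --deltas '[[[0,0,4],[0,0,0]],[[0,0,8],[0,0,0]],[[0,0,8],[0,0,0]]]'

```text
t: 10.55
ee_pos: [657.4, 155.6, 215.9]
orientation: [-0.591, -3.085, 0.0]
ft_force: [-0.2, 0.3, 0.7]
width: 25.2
grasp_force: 30.0
```

servo_tool --deltas '[[[0,0,3],[0,0,0]],[[0,0,6],[0,0,0]],[[0,0,6],[0,0,0]]]'

```text
t: 10.8
ee_pos: [657.2, 155.6, 209.5]
orientation: [-0.591, -3.085, 0.001]
ft_force: [0.3, 0.1, -0.0]
width: 25.5
grasp_force: 30.0
```

servo_tool --deltas '[[[0,0,3],[0,0,0]],[[0,0,6],[0,0,0]],[[0,0,6],[0,0,0]]]'

```text
t: 11.05
ee_pos: [657.2, 155.6, 203.4]
orientation: [-0.591, -3.084, 0.001]
ft_force: [-0.3, -0.4, -0.3]
width: 25.4
grasp_force: 30.0
```

servo_tool --deltas '[[[0,0,1],[0,0,0]],[[0,0,1.8],[0,0,0]],[[0,0,1.8],[0,0,0]]]'

```text
t: 11.3
ee_pos: [657.5, 155.7, 202.2]
orientation: [-0.591, -3.085, 0.0]
ft_force: [-0.1, -0.0, -0.6]
width: 25.1
grasp_force: 30.0
```

servo_tool --deltas '[[[0,0,0.8],[0,0,0]],[[0,0,0.8],[0,0,0]]]'

```text
t: 11.47
ee_pos: [657.6, 155.7, 201.6]
orientation: [0.591, 3.085, 0.0]
ft_force: [-0.3, 0.3, -0.2]
width: 24.7
grasp_force: 30.0
```

servo_tool --deltas '[[[0,0,0],[0,0,0]],[[0,0,0],[0,0,0]],[[0,0,0],[0,0,0]],[[0,0,0],[0,0,0]],[[0,0,0],[0,0,0]]]' --grip -0.1

```text
t: 11.88
ee_pos: [657.6, 155.7, 201.6]
orientation: [0.591, 3.085, 0.0]
ft_force: [0.2, -0.5, -0.0]
width: 48.0
grasp_force: 0.0
```

```bash
python3 - <<'E'
from h import *
np.set_printoptions(suppress=True,precision=2)
o=state(); p=get_image("wrist"); w=world(p,np.ones((420,560),bool))
k=w[(np.hypot(w[:,0]-658.3,w[:,1]-154.3)<14)&(np.hypot(w[:,0]-658.3,w[:,1]-154.3)>10.5)&(w[:,2]>190)]; print("band",len(k),np.percentile(k[:,2],[5,25,50,75,95]))
k=k[k[:,2]>209]; Rm=R.from_rotvec(o["orientation"]); print(len(k),k.mean(0),np.percentile(k,[2,98],axis=0))
A=np.c_[k-k.mean(0)]; print("normal",np.linalg.svd(A)[2][2])
cv2.imwrite("pics/w8.png",cv2.resize(p["frame"][180:300,215:355],(700,600),interpolation=cv2.INTER_CUBIC))
E
```

```text
{'t': np.float64(11.883), 'qpos': array([ 0.21,  0.52,  1.52,  0.  ,  1.1 , -0.98]), 'ee_pos': array([657.58, 155.68, 201.63]), 'orientation': array([0.59, 3.08, 0.  ]), 'ft_force': array([ 0.23, -0.48, -0.03]), 'width': np.float64(48.018), 'grasp_force': np.float64(0.0)}
band 1008 [192.31 199.72 205.72 211.66 212.7 ]
408 [654.28 157.41 211.73] [[646.08 142.37 209.44]
 [669.51 166.93 213.15]]
normal [-0.03  0.02  1.  ]
```

View pics/w8.png

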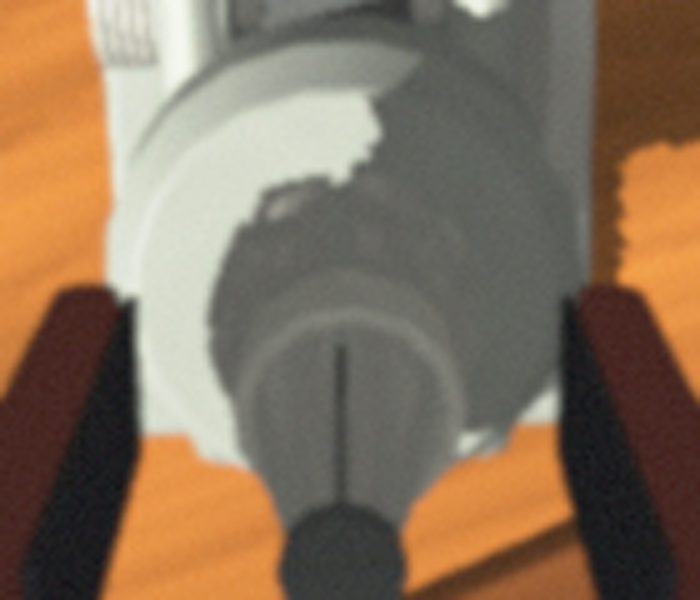

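Band top reads 211.7 mm all round (collar 200 + 12), so it is seated and let go. Now I rise clear and work out the lever's line.

servo_tool --deltas '[[[0,0,-10],[0,0,0]],[[0,0,-30],[0,0,0]],[[0,0,-60],[0,0,0]],[[0,0,-88],[0,0,0]],[[0,0,-88],[0,0,0]]]'

```text
t: 12.35
ee_pos: [660.5, 156.3, 297.1]
orientation: [0.59, 3.076, 0.006]
ft_force: [1.9, 0.9, 0.9]
width: 48.5
grasp_force: 0.0
```

```bash
python3 - <<'E'
from h import *
np.set_printoptions(suppress=True,precision=3)
o=state()
ax=np.array([658.3,154.3])
for p in (np.load("w1.npy",allow_pickle=True).item(),get_image("wrist"),get_image("top")):
  for s in finder.silhouettes("lever_grip",p)[:1]:
    w=world(p,s["mask"]); d=w[:,:2]-ax; r=np.hypot(*d.T)
    k=w[(r>135)&(r<230)&(w[:,2]>160)&(w[:,2]<250)]; print(s["score"],len(k))
    if len(k)<50: continue
    u=np.array([-.93,.37]); 
    # centre line: mid of extremes across, in bins
    for it in range(3):
        v=np.array([-u[1],u[0]]); a=(k[:,:2]-ax)@u; b=(k[:,:2]-ax)@v
        bins=np.arange(140,225,10); c=[(lo+5,np.percentile(b[(a>lo)&(a<lo+10)],[3,97]).mean(),np.percentile(b[(a>lo)&(a<lo+10)],[3,97]).ptp() if 0 else 0,np.percentile(k[(a>lo)&(a<lo+10),2],95)) for lo in bins if ((a>lo)&(a<lo+10)).sum()>8]
        c=np.array(c); m=np.polyfit(c[:,0],c[:,1],1); u=u+v*m[0]; u/=np.linalg.norm(u)
    print("dir",u,"offset",m[1],"\n",c[:,[0,1,3]].T)
    print("theta from slope",np.polyfit(c[:,0],c[:,3],1))
P=ax+np.array([-.93,.37])*189; print(P)
to((P[0].round(1),P[1].round(1),250))
E
```

```text
{'t': np.float64(12.35), 'qpos': array([ 0.215,  0.431,  1.44 , -0.   ,  1.26 , -0.977]), 'ee_pos': array([660.537, 156.306, 297.078]), 'orientation': array([0.59 , 3.076, 0.006]), 'ft_force': array([1.877, 0.895, 0.881]), 'width': np.float64(48.523), 'grasp_force': np.float64(0.0)}Traceback (most recent call last):
  File "<stdin>", line 6, in <module>
ValueError: only the last four pictures can be asked about
```

```bash
python3 - <<'E'
from h import *
np.set_printoptions(suppress=True,precision=3)
ax=np.array([658.3,154.3])
for n,p in (("w1",np.load("w1.npy",allow_pickle=True).item()),("now",get_image("wrist")),("top",get_image("top"))):
    w=world(p,np.ones((420,560),bool)); u=np.array([-.93,.37])
    for it in range(3):
        v=np.array([-u[1],u[0]]); a=(w[:,:2]-ax)@u; b=(w[:,:2]-ax)@v
        k=(a>140)&(a<228)&(abs(b)<30)&(w[:,2]>150)&(w[:,2]<245); A,B,Z=a[k],b[k],w[k,2]
        if k.sum()<60: print(n,"few",k.sum()); break
        c=np.array([(l+5,np.percentile(B[(A>l)&(A<l+10)],[4,96]).mean(),np.percentile(Z[(A>l)&(A<l+10)],95)) for l in range(140,225,10) if ((A>l)&(A<l+10)).sum()>8])
        m=np.polyfit(c[:,0],c[:,1],1); u=u+v*m[0]; u/=np.linalg.norm(u)
    else: print(n,"dir",u,"off",m,"\n",c.T,"\nslope",np.polyfit(c[:,0],c[:,2],1))
to((658.3-.93*189,154.3+.37*189,250))
w=world(get_image("wrist"),np.ones((420,560),bool)); r=np.hypot(w[:,0]-658.3,w[:,1]-154.3); k=w[(r<13.5)&(r>10.5)&(w[:,2]>208)&(w[:,2]<225)]; print("band top",len(k),np.median(k[:,2]))
E
```

```text
w1 dir [-0.943  0.333] off [-0.    -0.337] 
 [[145.    155.    165.    175.    185.    195.    205.    215.    225.   ]
 [ -0.211  -0.332  -0.442  -0.543  -0.607  -0.354  -0.521  -0.282  -0.308]
 [199.385 203.846 208.382 213.608 218.087 223.269 227.919 229.768 224.357]] 
slope [  0.377 146.711]
now dir [-0.942  0.335] off [-0.   -0.05] 
 [[145.    155.   ]
 [ -0.116  -0.12 ]
 [199.085 202.56 ]] 
slope [  0.348 148.697]
top few 23
toolx [-0.929  0.37   0.001] z [-0.001 -0.    -1.   ] pos [656.9 155.5 288.9]
(482.53, 224.23000000000002, 250) tool delta [187.4  -0.6  39.1]
band top 192 211.91688656853466
```

servo_tool --deltas '[[[38,-2,0],[0,0,0]],[[76,-4,0],[0,0,0]],[[114,-6,0],[0,0,0]],[[152,-8,10],[0,0,0]],[[187,-8,20],[0,0,0]]]' --grip 1

```text
t: 13.02
ee_pos: [478.4, 217.3, 268.4]
orientation: [-0.592, -3.084, 0.001]
ft_force: [-0.2, 0.2, 0.0]
width: 18.4
grasp_force: 0.0
```

servo_tool --deltas '[[[0,0,10],[0,0,0]],[[0,0,25],[0,0,0]],[[0,0,25],[0,0,0]],[[0,0,25],[0,0,0]],[[0,0,25],[0,0,0]]]'

```text
t: 13.43
ee_pos: [481.3, 217.2, 244.5]
orientation: [-0.592, -3.085, 0.001]
ft_force: [-0.1, -0.4, 0.4]
width: 0.5
grasp_force: 0.0
```

```bash
python3 - <<'E'
from h import *
state(); p=get_image("scene"); c=proj(p,ctrl.get_obs()["ee_pos"])[0].astype(int); print(c)
to((480.3,217.4,215),(480.3,217.4,116))
x,y=c; cv2.imwrite("pics/s9.png",cv2.resize(p["frame"][max(0,y-70):y+80,x-70:x+130],(800,600),interpolation=cv2.INTER_CUBIC))
E
```

```text
{'t': np.float64(13.433), 'qpos': array([ 0.401,  0.255,  1.823, -0.   ,  1.064, -0.79 ]), 'ee_pos': array([481.323, 217.231, 244.501]), 'orientation': array([-5.920e-01, -3.085e+00,  1.000e-03]), 'ft_force': array([-0.106, -0.403,  0.39 ]), 'width': np.float64(0.469), 'grasp_force': np.float64(0.0)}
[300 142]
toolx [-9.289e-01  3.703e-01 -2.000e-04] z [ 2.e-04  0.e+00 -1.e+00] pos [481.5 217.3 244.8]
(480.3, 217.4, 215) tool delta [ 1.2 -0.3 29.8]
(480.3, 217.4, 116) tool delta [  1.2  -0.3 128.8]
```

View pics/s9.png

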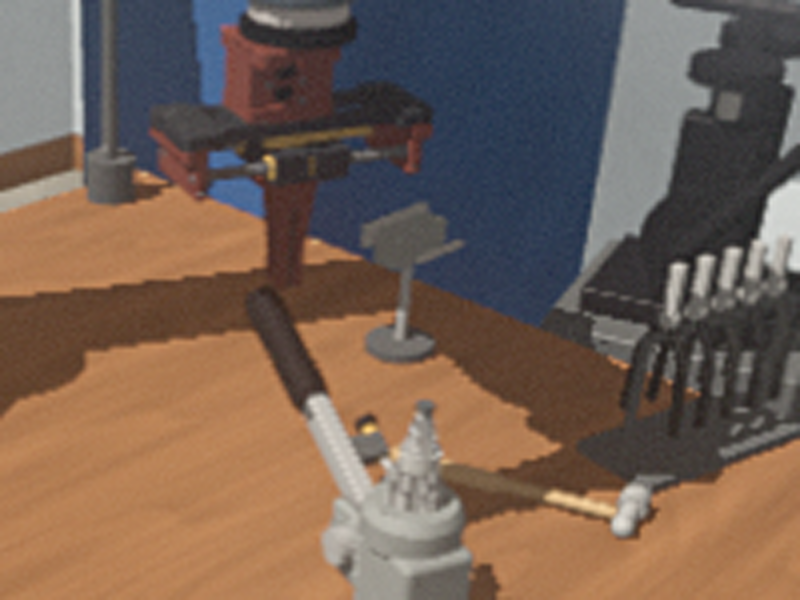

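The shut fingers, with tips at about crop (285,285), are above the handle and the hammer and stands are clear. I'm pressing down in stages.

servo_tool --deltas '[[[0.5,0,12],[0,0,0]],[[1,0,22],[0,0,0]],[[1,0,30],[0,0,0]],[[1,0,38],[0,0,0]],[[1,0,46],[0,0,0]]]'

```text
t: 13.9
ee_pos: [480.3, 218.0, 198.9]
orientation: [0.592, 3.085, 0.001]
ft_force: [-2.3, -0.3, 6.2]
width: 0.4
grasp_force: 2.5
```

servo_tool --deltas '[[[0,0,10],[0,0,0]],[[0,0,20],[0,0,0]],[[0,0,30],[0,0,0]],[[0,0,40],[0,0,0]],[[0,0,50],[0,0,0]]]'

```text
t: 14.32
ee_pos: [479.3, 218.0, 148.6]
orientation: [-0.592, -3.084, -0.001]
ft_force: [-7.7, 4.1, 12.8]
width: 0.4
grasp_force: 5.8
```

servo_tool --deltas '[[[0,0,8],[0,0,0]],[[0,0,16],[0,0,0]],[[0,0,22],[0,0,0]],[[0,0,27],[0,0,0]],[[0,0,27],[0,0,0]]]'

```text
t: 14.73
ee_pos: [478.6, 218.2, 121.1]
orientation: [-0.592, -3.082, 0.0]
ft_force: [-7.7, 2.7, 11.0]
width: 0.3
grasp_force: 6.2
```

servo_tool --deltas '[[[0,0,2],[0,0,0]],[[0,0,4],[0,0,0]],[[0,0,4],[0,0,0]]]'

```text
t: 14.98
ee_pos: [478.8, 218.1, 117.9]
orientation: [-0.592, -3.083, 0.0]
ft_force: [-8.5, 2.7, 13.2]
width: 0.4
grasp_force: 7.3
```

```bash
python3 - <<'E'
from h import *
np.set_printoptions(suppress=True,precision=3)
state(); ax=np.array([658.3,154.3]); u=np.array([-.942,.334]); v=np.array([-u[1],u[0]])
for n in ("wrist","scene"):
    w=world(get_image(n),np.ones((420,560),bool)); a=(w[:,:2]-ax)@u; b=(w[:,:2]-ax)@v
    k=(a>160)&(a<250)&(abs(b)<8)&(w[:,2]>85)&(w[:,2]<150)
    print(n,[(l,np.percentile(w[k&(a>l)&(a<l+10),2],90).round(1)) for l in range(100,245,10) if (k&(a>l)&(a<l+10)).sum()>5])
E
```

```text
{'t': np.float64(14.983), 'qpos': array([ 0.404,  0.433,  1.917,  0.002,  0.793, -0.789]), 'ee_pos': array([478.827, 218.143, 117.865]), 'orientation': array([-0.592, -3.083,  0.   ]), 'ft_force': array([-8.507,  2.659, 13.204]), 'width': np.float64(0.373), 'grasp_force': np.float64(7.257)}
wrist [(190, np.float64(146.9)), (200, np.float64(145.4)), (210, np.float64(113.1)), (220, np.float64(111.8)), (230, np.float64(110.1)), (240, np.float64(106.9))]
scene [(160, np.float64(121.0)), (170, np.float64(144.5)), (180, np.float64(142.7)), (200, np.float64(134.3)), (210, np.float64(112.1))]
```

servo_tool --deltas '[[[0,0,0.5],[0,0,0]],[[0,0,0.5],[0,0,0]],[[0,0,0.5],[0,0,0]],[[0,0,0.5],[0,0,0]],[[0,0,0.5],[0,0,0]]]'

```text
t: 15.5
ee_pos: [478.9, 218.1, 117.7]
orientation: [-0.592, -3.083, -0.0]
ft_force: [-8.0, 2.3, 14.1]
width: 0.2
grasp_force: 7.3
```

```bash
python3 - <<'E'
from h import *
np.set_printoptions(suppress=True,precision=2)
state(); p=get_image("scene")
for s in finder.silhouettes("wide_band",p)[:2]:
    w=world(p,s["mask"]); print(s["score"],np.median(w,0),np.percentile(w,[3,97],axis=0))
c=proj(p,[658.3,154.3,206])[0].astype(int); x,y=c
cv2.imwrite("pics/s10.png",cv2.resize(p["frame"][y-50:y+40,x-70:x+50],(800,600),interpolation=cv2.INTER_CUBIC))
E
```

```text
{'t': np.float64(15.5), 'qpos': array([ 0.4 ,  0.43,  1.92,  0.  ,  0.79, -0.79]), 'ee_pos': array([478.85, 218.15, 117.72]), 'orientation': array([-0.59, -3.08, -0.  ]), 'ft_force': array([-8.05,  2.29, 14.12]), 'width': np.float64(0.188), 'grasp_force': np.float64(7.308)}
0.26 [679.28 132.99  62.65] [[492.17  80.55   5.11]
 [752.42 212.65 195.33]]
```

View pics/s10.png

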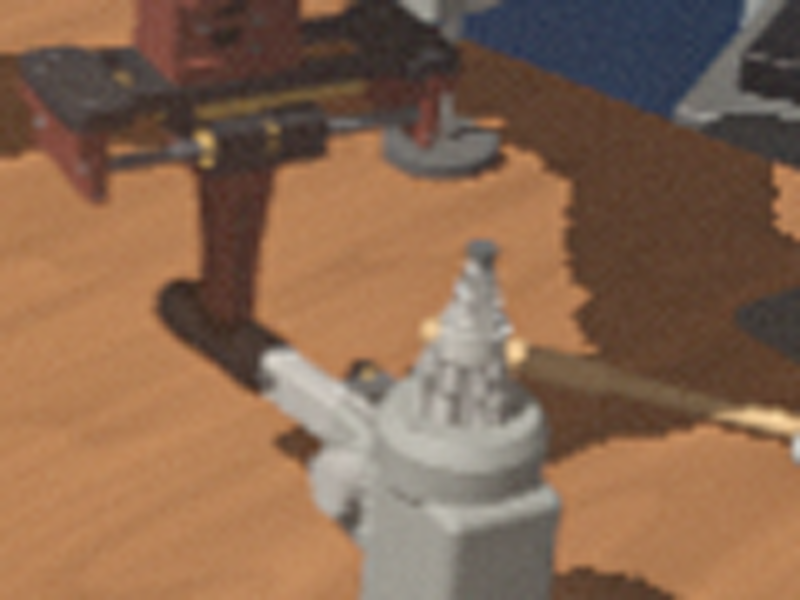

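The fingers hold the handle down at about (230,320), the lever is slightly below level, and the band's grey outline is on the collar under the mandrel. The push is 14 N and steady, so I'm handing in.

```bash
python3 -c "
from workcell import close_job
print(close_job())"
```

```text
the job is handed in; nothing more can be done
None
```

I seated the band on the collar and let it go, then pressed the lever to about 0.61 rad (just past the third click) and handed the job in at 15.5 s, still holding it at a steady 14 N; no verdict came back. Early on, a refused move left the arm too low and a finger brushed the handle at about 11 N, but the lever looked unmoved afterwards.

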